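# Check the test probe, then snap it into its cap

### The arm

A 7-joint arm with a two-finger parallel gripper is mounted at the origin on a cart in front of the work surface, level with it; the furniture and walls round the work are solid. World frame = base frame: x ahead of the robot, y to its left, z up, the work surface at z = 0. Lengths are in m, angles in rad, forces in N, time in s.
With the tool pointing down it reaches from about 0.4 to 0.925 m from the base axis. Payload 4.1 kg.
Tool frame: the origin (TCP) lies midway between the tips of the shut fingers; the grasp point (between the pads) lies 19 mm behind it; z points along the fingers, y is the line along which they close (so a half turn about z gives the same grasp; the last joint's range is limited). The gripper opens to 85 mm and grips with 20 to 120 N. Pads are 22 mm wide; open, the fingers measure 114 mm over their backs; the gripper's body (76 mm by 85 mm) begins 54 mm behind the grasp point. The pads swing forward as they close: fully open they stand 13 mm farther back than shut.
Start: joints at [-1.247, 0.398, 0.045, 1.537, -0.019, 1.207, -0.051], TCP at [0.267, 0.593, 0.231] pointing down, gripper open.
Joint ranges: [-2.82, 2.82], [-0.49, 2.23], [-1.37, 1.46], [0, 2.46], [-1.36, 4.5], [0.23, 2], [-2.94, 2.94]. Speed limits (rad/s): [2.57, 2.57, 3.14, 3.14, 3.14, 3.14, 3.14].

### API

Orientations are given as a unit quaternion [w, x, y, z].
In Python, from rig import ctrl gives the robot as it stands. The module is installed in compiled form; this text tells all that it offers.
- The arm moves only by the tool send_rows, never from a script. Its argument "commands" is a list of rows, each an object of numbers: "x", "y", "z": the shift along the world's x, y, z in m; "wx", "wy", "wz": the turn, a rotation vector about the world's x, y, z in degrees. In form: [{"x": .., "y": .., "z": .., "wx": .., "wy": .., "wz": ..}, ...]. A call has 1 to 12 rows; each row is the pose to reach, as a shift and turn from the pose commanded when the call began; what a row does not reach only later rows make up. A row lasts 1/8 s, in which the tool goes at most 62.5 mm and 10.7 degrees, less where a joint would pass 70% of its speed; a pose out of reach is approached as far as the arm can. A call with a gripper value outside its range is refused whole. "grip" is the opening, from 0 (shut) to 1 (fully open), set as the call begins (left out, the last holds). The fingers move at their own pace and stop on an object; "force" is the grip in N (left out, the last holds). Time passes only in rows, so rows that repeat a pose let the fingers close. It gives the time, the measured TCP pose, the force, the opening and the grip force at its end, in the units of the state.
- ctrl.get_state(): the state, without advancing time (a new reading comes with each control period).
- ctrl.get_image(name): name is "side" or "top" or "wrist"; returns a dict with "color" (420x560x3 uint8, red, green, blue), "intrinsics" (3x3 intrinsics, pixels), "D" ([k1, k2, p1, p2, k3] as OpenCV has them; the pictures are not rectified), "cam_to_world" (4x4, takes a point from camera to world coordinates); the wrist camera has in their place "hand_eye" (4x4, takes a point from camera to tool coordinates, whose origin is the TCP and whose axes are the flange's). Camera axes: x right, y down, z forward; pixel columns grow to the right and rows downward; lengths in m; the calibration is good to about 2 mm. A picture is of the moment at which its call begins: read the wrist's pose just before it. There is no depth.
- ctrl.sign_off(): hands the job in; it is judged then, once.
The state is a dict: "t": time; "q": joint angles; "joint_velocities": joint speeds; "effort": joint torques, N m; "tcp_pos": TCP position; "orientation": TCP orientation; "contact_force": force on the tool from outside, world axes, zero at the start; "torque": the same for the moment, N m; "width": finger opening in m; "finger_force": force on a finger pad.
Only numpy, scipy, OpenCV 4.12 (cv2) and the standard library are available. Lean on these libraries where they do the work, as an engineer would, in place of code of your own. Each camera call takes 0.05 s, during which the arm holds its last target. There are 200 camera calls.

### The job

Take the test probe out of its rest and touch its tip onto the spring test pad of the short post, then onto that of the tall post, pushing each pad in a little for a moment. Then press the probe straight down into its snap cap until it clicks, and keep pressing on until its finger guard squeezes the cap's sealing ring firmly down. Finish there, still gripping the probe and pressing the ring down, and leave the bearing, the brass fitting and the bolt where they stand.

Things in the scene. Friction and masses are not known exactly. Their poses are not given: they have to be found in the camera images.
- probe: loose hand test probe, 104 mm long, about 0.12 kg, upright in its rest at the start. Origin at the tip, z along its axis towards the grip end. Above its nose a black round finger guard, 36 mm in diameter, 36 to 42 mm from the tip; then a square grey grip, 20 x 20 mm, flats square to x and y, 42 to 104 mm from the tip, a 3 mm button on its end. Grip it across two flats, 25 to 40 mm above the guard
- probe_tip (a point): the point of the probe's steel nose, same place as the probe's origin. From here the nose widens as a cone to an 18 mm diameter snap bulb, widest 17 to 19 mm from the tip; behind it a 12 mm diameter neck runs from 22 mm up to the guard's underside at 36 mm
- probe_rest: fixed rest: 64 mm square dark steel foot with an open aluminium cup, 40 mm in diameter outside, 24 mm inside, rim at 45 mm, in which the probe stands nose down with its guard on the rim (tip 9 mm above the bench); lift the probe 40 mm or more to clear it. Origin at the underside's centre
- short_post: fixed short test post on a 56 mm square dark steel foot, aluminium column 34 mm in diameter and 26 mm tall with a collar of 38 mm; origin at the underside's centre
- short_pad_top (a point): centre of the top of the short post's spring pad, a steel disc 22 mm in diameter; 34 mm above the bench when not pressed; moves down with the pad
- short_pad (a joint): travel of the short post's pad: 0 out, up to 0.006 m pushed down; spring of 2 N at first plus 1 N per mm
- tall_post: fixed tall test post, like the short one but its column is 62 mm tall; origin at the underside's centre
- tall_pad_top (a point): centre of the top of the tall post's spring pad, a steel disc 22 mm in diameter; 70 mm above the bench when not pressed; moves down with the pad
- tall_pad (a joint): travel of the tall post's pad: 0 out, up to 0.006 m pushed down; spring of 2 N at first plus 1 N per mm
- cap: fixed snap cap, mouth up: black plastic cup 38 mm in diameter, rim 42 mm above the bench, on a 64 mm square dark steel foot; origin at the underside's centre, mouth on its z axis. A black sealing ring (29 mm outside, 22 mm hole) stands 5 mm out of the mouth, its top 47 mm above the bench
- cap_snap (a point): point on the cap's axis 35.5 mm above the bench, where four sprung fingers leave 13 mm between them. Going down, the probe's bulb meets them with its tip about 24 mm above the bench; resistance rises to about 8 to 14 N with the tip near 20 mm, falls off below 18 mm (the click; they then draw the probe in) and is nil at 12 mm. The guard meets the ring with the tip at 11 mm; fully pressed the tip is at 7 mm
- cap_ring (a joint): travel of the sealing ring: 0 out, up to 0.004 m squeezed down by the probe's guard; spring of 3 N at first plus 2 N per mm
- bearing: bystander: steel ball bearing lying flat, 62 mm in diameter, 16 mm high; origin at the underside's centre
- fitting: bystander: brass pipe fitting standing on its hexagon, 24 x 27 x 34 mm; origin at the underside's centre
- bolt: bystander: hexagon bolt standing on its head, 20 x 23 x 67 mm; origin at the underside's centre
Things that resemble listed ones, but are neither listed nor needed, are in the scene too. What is shaped like the probe but red is not meant.

How it is judged:
By the outcome, as a careful person would: the job done as asked, in the order asked, and still so for the second after the job is handed in, while the arm keeps its last pose, push and grip.
It also fails if it takes over 67 s, if anything falls off the work surface, if the arm or the gripper's body presses on something with over 40 N, if the wrist force passes 120 N, or if a joint passes its speed limit or range.

## Working session

There is one attempt and no reset: what is moved stays moved. The work goes in short steps, Python scripts to look and compute and a tool call to move; the robot and the scene stay as the last step left them, time stands still between calls to the robot, and variables do not carry over. Pictures are saved under pics/ and viewed, at most 10 in all, crops included, and the job is handed in when it is done.

Besides the shell and the picture viewer there is one more tool, called after ">>>" as name(argument=value, ...), one argument or row to a line, values as JSON. send_rows: Moves the arm, as the interface text tells. Its arguments: {"type":"object","properties":{"commands":{"type":"array","items":{"type":"object","properties":{"x":{"type":"number"},"y":{"type":"number"},"z":{"type":"number"},"wx":{"type":"number"},"wy":{"type":"number"},"wz":{"type":"number"}}}},"grip":{"type":"number"},"force":{"type":"number"}},"required":["commands"]}

```bash
mkdir -p pics; cat > h.py <<'E'
import numpy as np, cv2
from rig import ctrl
from scipy.spatial.transform import Rotation as R
def grab(n):
    s=ctrl.get_state(); im=ctrl.get_image(n)
    if n=="wrist":
        w,x,y,z=s["orientation"]; T=np.eye(4); T[:3,:3]=R.from_quat([x,y,z,w]).as_matrix(); T[:3,3]=s["tcp_pos"]
        im["cam_to_world"]=T@np.array(im["hand_eye"])
    return im
def onplane(im,uv,z):
    p=cv2.undistortPoints(np.array(uv,float).reshape(-1,1,2),np.array(im["intrinsics"]),np.array(im["D"])).reshape(-1,2)
    T=np.array(im["cam_to_world"]); d=np.c_[p,np.ones(len(p))]@T[:3,:3].T; o=T[:3,3]
    z=np.broadcast_to(z,len(p))
    return o+d*((z-o[2])/d[:,2])[:,None]
def proj(im,P):
    T=np.linalg.inv(im["cam_to_world"]); P=np.array(P,float).reshape(-1,3)
    return cv2.projectPoints(P,cv2.Rodrigues(T[:3,:3])[0],T[:3,3],np.array(im["intrinsics"]),np.array(im["D"]))[0].reshape(-1,2)
def save(im,n): cv2.imwrite("pics/"+n,im["color"][:,:,::-1])
E
python3 - <<'E'
from h import *
import pickle
for n in["top","side"]:
    im=grab(n); save(im,n+"0.png"); pickle.dump(im,open(n+".pkl","wb")); print(np.round(im["cam_to_world"],3))
a=[cv2.imread(f"pics/{n}0.png") for n in("top","side")]
s=ctrl.get_state(); print({k:np.round(v,3) for k,v in s.items()})
E
```

```text
[[-0.029 -0.996  0.087  0.432]
 [-0.999  0.03   0.017  0.139]
 [-0.019 -0.087 -0.996  1.04 ]
 [ 0.     0.     0.     1.   ]]
[[ 0.853 -0.341  0.395  0.114]
 [-0.522 -0.568  0.636 -0.508]
 [ 0.008 -0.749 -0.663  0.757]
 [ 0.     0.     0.     1.   ]]
{'t': np.float64(0.1), 'q': array([-1.247,  0.399,  0.045,  1.538, -0.019,  1.207, -0.051]), 'joint_velocities': array([-0.   , -0.001,  0.001, -0.002, -0.   ,  0.   , -0.001]), 'effort': array([ 4.0000e-03, -4.7626e+01,  1.3700e+00, -2.5495e+01,  1.2000e-02,
        5.0000e-03, -0.0000e+00]), 'tcp_pos': array([0.266, 0.592, 0.23 ]), 'orientation': array([-0.   ,  0.21 ,  0.978, -0.001]), 'contact_force': array([ 0.199, -0.845, -0.318]), 'torque': array([-0.003, -0.004,  0.004]), 'finger_force': np.float64(0.0), 'width': np.float64(0.085)}
```

View pics/top0.png

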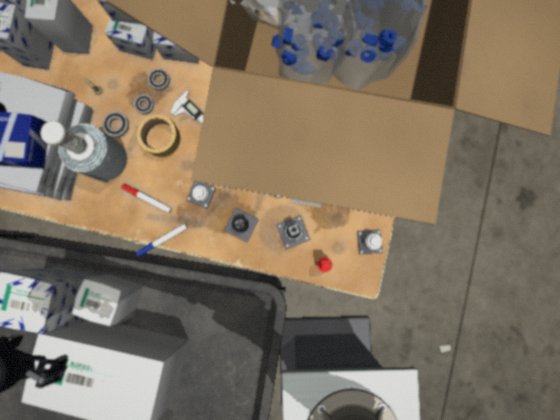

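View pics/side0.png

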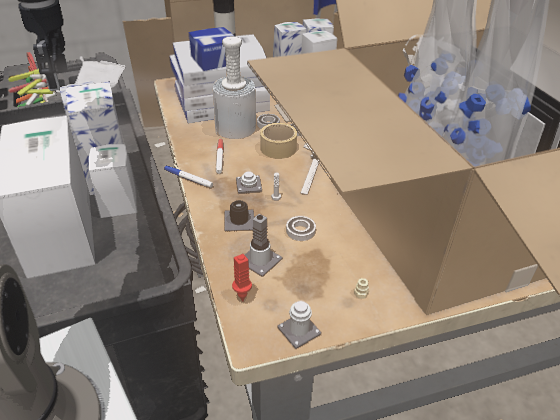

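The top view shows these candidates:
- short post (200,193)
- cap (240,223), black cup
- rest with the grey/black probe (293,232)
- tall post (372,241)
- red lookalike (325,265), not meant

A box flap overhangs the bystanders. I'll triangulate everything and make one enlarged crop.

```bash
python3 - <<'E'
from h import *
import pickle
t=pickle.load(open("top.pkl","rb"));s=pickle.load(open("side.pkl","rb"))
def tri(a,b):
    A=[];B=[]
    for im,uv in((t,a),(s,b)):
        p=onplane(im,[uv],0)[0];o=np.array(im["cam_to_world"])[:3,3];d=(p-o)/np.linalg.norm(p-o);M=np.eye(3)-np.outer(d,d);A.append(M);B.append(M@o)
    return np.linalg.lstsq(np.vstack(A),np.hstack(B),rcond=None)[0]
for n,a,b in[("flapL",(193,180),(248,62)),("flapR",(437,222),(345,190)),("hingeR",(455,108),(470,170)),("short",(201,191),(249,176)),("cap",(239,222),(239,206)),("probe",(294,231),(260,217)),("tall",(374,240),(300,308)),("red",(325,265),(240,257))]: print(n,np.round(tri(a,b),3))
c1=cv2.resize(t["color"][170:290,170:400],None,fx=3.4,fy=3.4,interpolation=2)[:, :, ::-1]
c2=cv2.resize(s["color"][150:350,150:390],None,fx=2.5,fy=2.5,interpolation=2)[:, :, ::-1]
cv2.imwrite("pics/c1.png",c1);cv2.imwrite("pics/c2.png",c2)
E
```

```text
flapL [0.557 0.294 0.329]
flapR [ 0.474 -0.107  0.335]
hingeR [ 0.665 -0.151  0.324]
short [0.582 0.342 0.026]
cap [0.505 0.251 0.035]
probe [0.478 0.123 0.113]
tall [ 0.453 -0.058  0.058]
red [0.402 0.059 0.104]
```

View pics/c1.png

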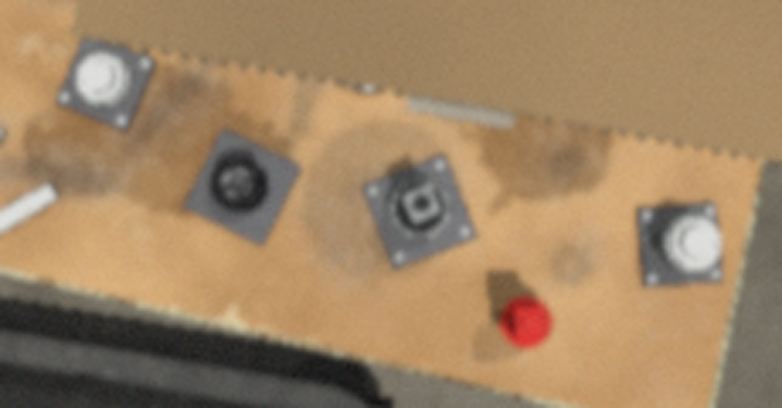

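View pics/c2.png

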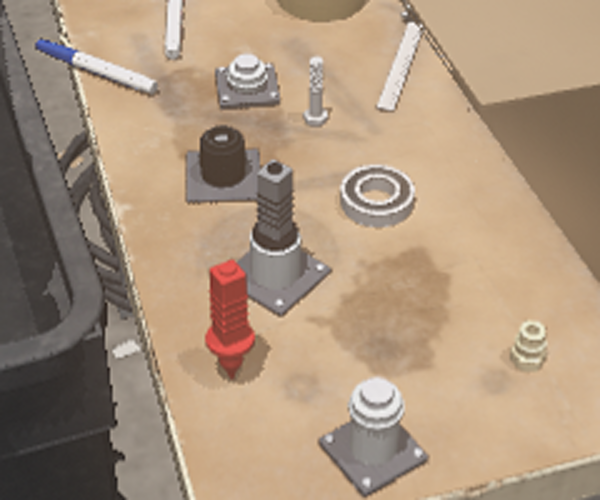

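The crops confirm the picks. The probe is grey and black, upright in its aluminium cup at crop (420,204), and the red one stands alone without a rest at (525,320). The flap edge is about 0.33 m high and about 43 mm beyond the probe. I'll tilt the hand back towards the robot about the closing axis to keep the wrist clear.

```bash
python3 - <<'E'
from h import *
import pickle
t=pickle.load(open("top.pkl","rb"));s=pickle.load(open("side.pkl","rb"))
C=lambda x,y:(170+(x+.5)/3.4-.5,170+(y+.5)/3.4-.5)
S=lambda x,y:(150+(x+.5)/2.5-.5,150+(y+.5)/2.5-.5)
for n,a,b,z in[("probe",C(420,204),S(275,165),.113),("cap",C(238,181),S(223,137),.045),("short",C(100,77),S(247,62),.034),("tall",C(693,241),S(377,390),.07),("red",C(527,320),S(231,267),.11)]:
    print(n,np.round(onplane(t,[a],z)[0],4),np.round(onplane(s,[b],z)[0],4))
f=onplane(t,[C(*p) for p in[(443,160),(475,238),(397,267),(368,190)]],.008);print(np.round(f,3),[round(np.degrees(np.arctan2(*(f[(i+1)%4]-f[i])[1::-1])),1) for i in range(4)], f.mean(0))
b=onplane(s,[S(*p) for p in[(538,347),(515,347),(340,290),(300,193),(320,120)]],0.0);print(np.round(b,3))
im=grab("wrist");print(np.round(im["hand_eye"],3),np.round(im["cam_to_world"],3))
E
```

```text
probe [0.479  0.1257 0.113 ] [0.482  0.1249 0.113 ]
cap [0.5019 0.2485 0.045 ] [0.5015 0.2447 0.045 ]
short [0.5781 0.3445 0.034 ] [0.5773 0.3379 0.034 ]
tall [ 0.4514 -0.0542  0.07  ] [ 0.45   -0.0618  0.07  ]
red [0.404  0.0605 0.11  ] [0.4045 0.0525 0.11  ]
[[0.515 0.107 0.008]
 [0.459 0.086 0.008]
 [0.44  0.142 0.008]
 [0.495 0.161 0.008]] [np.float64(-159.6), np.float64(108.7), np.float64(19.0), np.float64(-69.9)] [0.47749997 0.12391689 0.008     ]
[[ 0.611 -0.045  0.   ]
 [ 0.596 -0.036  0.   ]
 [ 0.515  0.082  0.   ]
 [ 0.546  0.194  0.   ]
 [ 0.613  0.268  0.   ]]
[[ 0.001 -0.954 -0.298  0.077]
 [ 1.     0.001 -0.001 -0.   ]
 [ 0.001 -0.298  0.954 -0.144]
 [ 0.     0.     0.     1.   ]] [[ 0.409  0.871  0.271  0.196]
 [ 0.912 -0.39  -0.125  0.624]
 [-0.003  0.298 -0.954  0.374]
 [ 0.     0.     0.     1.   ]]
```

```bash
cat >> h.py <<'E'
def want(az,tilt):
    "tool y azimuth az (deg), hand leaned back along tool x by tilt (deg)"
    a=np.radians(az); y=np.array([np.cos(a),np.sin(a),0]); z=np.array([0,0,-1.]); x=np.cross(y,z)
    return R.from_rotvec(np.radians(tilt)*np.cross([0,0,1],x))*R.from_matrix(np.c_[x,y,z])
def now():
    s=ctrl.get_state(); w,x,y,z=s["orientation"]; return np.array(s["tcp_pos"]),R.from_quat([x,y,z,w]),s
def delta(az,tilt): return np.degrees((want(az,tilt)*now()[1].inv()).as_rotvec())
E
python3 -c "
from h import *
print(delta(109.3,15),delta(109.3,0)); print(want(109.3,15).as_matrix().round(3))"
```

```text
[ -0.5724921  -15.34956468  43.27602314] [8.73078372e-02 1.44875870e-03 4.35184244e+01]
[[-0.912 -0.331  0.244]
 [-0.319  0.944  0.086]
 [-0.259 -0.    -0.966]]
```

>>> send_rows(
  commands=[
    {"x": 0.008,"y": -0.02,"z": 0.01,"wx": 0,"wy": -1,"wz": 3},
    {"x": 0.03,"y": -0.06,"z": 0.01,"wx": 0,"wy": -3,"wz": 8},
    {"x": 0.05,"y": -0.11,"z": 0.01,"wx": -0.2,"wy": -5,"wz": 14},
    {"x": 0.07,"y": -0.165,"z": 0.01,"wx": -0.3,"wy": -7,"wz": 20},
    {"x": 0.09,"y": -0.22,"z": 0.01,"wx": -0.3,"wy": -9,"wz": 26},
    {"x": 0.11,"y": -0.275,"z": 0.01,"wx": -0.4,"wy": -11,"wz": 31},
    {"x": 0.13,"y": -0.33,"z": 0.01,"wx": -0.5,"wy": -13,"wz": 37},
    {"x": 0.15,"y": -0.38,"z": 0.01,"wx": -0.6,"wy": -14.5,"wz": 41},
    {"x": 0.16,"y": -0.415,"z": 0.01,"wx": -0.6,"wy": -15.3,"wz": 43.3},
    {"x": 0.164,"y": -0.427,"z": 0.01,"wx": -0.6,"wy": -15.3,"wz": 43.3},
    {"x": 0.164,"y": -0.427,"z": 0.01,"wx": -0.6,"wy": -15.3,"wz": 43.3},
  ],
  grip=1,
)

```text
t: 1.52
tcp_pos: [0.4307, 0.166, 0.2414]
orientation: [0.128, -0.166, 0.978, 0.023]
contact_force: [0.3, 1.5, 0.1]
width: 0.0856
finger_force: 0.0
```

```bash
python3 - <<'E'
from h import *
import pickle
p,r,s=now();print(p.round(4),s["t"],np.round(s["q"],2),np.round(s["contact_force"],1),r.as_matrix().round(3))
im=grab("wrist");save(im,"w1.png");pickle.dump(im,open("w1.pkl","wb"))
print(proj(im,[[.479,.125,.113],[.502,.247,.047],[.478,.124,0],[.502,.247,0]]).round(0))
E
```

```text
[0.4307 0.166  0.2414] 1.525 [-0.84 -0.13  0.32  2.14  0.11  0.87  1.33] [0.3 1.5 0.1] [[-0.912 -0.33   0.243]
 [-0.318  0.944  0.087]
 [-0.258  0.002 -0.966]]
[[220. 192.]
 [332. 211.]
 [236. 141.]
 [328. 190.]]
```

View pics/w1.png

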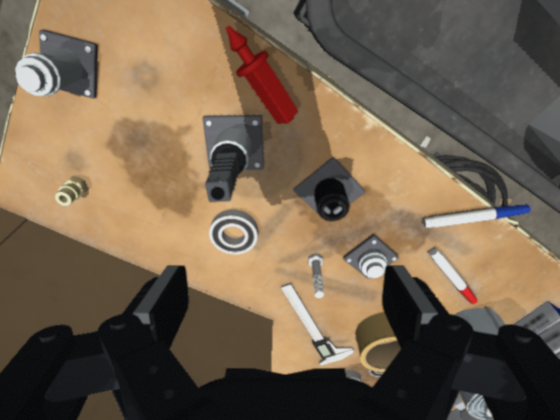

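The wrist view shows the probe button at (219,190), the cap ring at (332,206), the short pad at (373,263) and the tall pad at (37,75). The red decoy is at (262,75), and the flap edge is at lower left, clear of the hand.

```bash
python3 - <<'E'
from h import *
import pickle
im=pickle.load(open("w1.pkl","rb"))
for n,uv,z in[("probe",(219,190),.113),("ring",(332,206),.047),("short",(372,265),.034),("tall",(37,77),.07),("red",(284,107),.1)]: print(n,onplane(im,[uv],z)[0].round(4))
print(onplane(im,[(205,117),(263,115),(263,170),(322,160),(364,186)],.008).round(4))
cv2.imwrite("pics/w1c.png",cv2.resize(im["color"][90:280,170:400],None,fx=3.4,fy=3.1,interpolation=2)[:,:,::-1])
E
```

```text
probe [0.4775 0.1234 0.113 ]
ring [0.4966 0.2443 0.047 ]
short [0.5698 0.3348 0.034 ]
tall [ 0.4468 -0.0523  0.07  ]
red [0.3964 0.1534 0.1   ]
[[0.459  0.0857 0.008 ]
 [0.4367 0.1437 0.008 ]
 [0.4988 0.1631 0.008 ]
 [0.4643 0.2229 0.008 ]
 [0.479  0.2836 0.008 ]]
```

View pics/w1c.png

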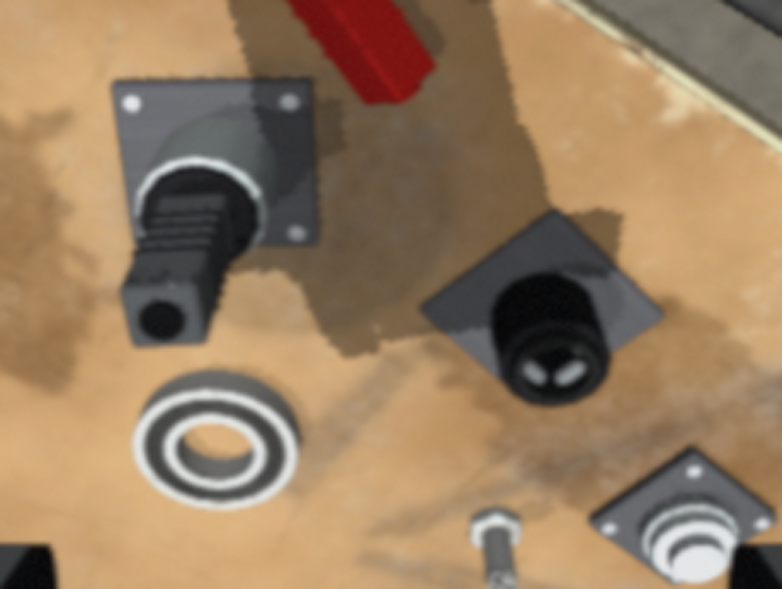

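The red decoy is now lying down: it was standing on its point and toppled by itself. I'll check where it lies and whether it is still before going in.

```bash
python3 - <<'E'
from h import *
import pickle
def red(im):
    c=im["color"].astype(int); m=((c[:,:,0]>110)&(c[:,:,1]<50)&(c[:,:,2]<60)).astype(np.uint8)
    n,l,st,ce=cv2.connectedComponentsWithStats(m); i=1+st[1:,4].argmax(); return l==i
a=pickle.load(open("w1.pkl","rb")); b=grab("wrist"); t=grab("top"); save(t,"t2.png")
for im in(a,b,t):
    ys,xs=np.nonzero(red(im)); q=np.c_[xs,ys]; c=q.mean(0); u=np.linalg.svd(q-c,full_matrices=0)[2][0]; d=(q-c)@u
    print(len(xs),onplane(im,[c,c+u*d.min(),c+u*d.max()],.012).round(3).tolist())
print(now()[2]["t"])
E
```

```text
1501 [[0.408, 0.143, 0.012], [0.389, 0.118, 0.012], [0.43, 0.174, 0.012]]
1523 [[0.408, 0.143, 0.012], [0.389, 0.117, 0.012], [0.43, 0.173, 0.012]]
40 [[0.595, 0.519, 0.012], [0.604, 0.534, 0.012], [0.588, 0.505, 0.012]]
1.675
```

The decoy lies still on the bench, below finger height and clear of the path. Next I move above the probe and descend.

>>> send_rows(
  commands=[
    {"x": 0.01,"y": -0.008,"z": -0.01},
    {"x": 0.027,"y": -0.02,"z": -0.03},
    {"x": 0.043,"y": -0.033,"z": -0.055},
    {"x": 0.053,"y": -0.04,"z": -0.08},
    {"x": 0.053,"y": -0.04,"z": -0.1},
    {"x": 0.053,"y": -0.04,"z": -0.12},
    {"x": 0.053,"y": -0.04,"z": -0.14},
    {"x": 0.053,"y": -0.04,"z": -0.16},
    {"x": 0.053,"y": -0.04,"z": -0.172},
    {"x": 0.053,"y": -0.04,"z": -0.177},
    {"x": 0.053,"y": -0.04,"z": -0.177},
    {"x": 0.053,"y": -0.04,"z": -0.177},
  ],
)

```text
validation failed for argument at $.co...
```

```bash
python3 - <<'E'
from h import *
p,r,s=now();print(p.round(4),s["t"],np.round(s["q"],2),np.round(s["contact_force"],1),np.round(s["effort"],1),r.as_matrix()[:,2].round(3))
a=grab("wrist")["color"];b=grab("side")["color"]
cv2.imwrite("pics/g1.png",np.hstack([cv2.resize(a[60:420,130:430],(400,480)),cv2.resize(b[130:350,150:340],(400,480))])[:,:,::-1])
E
```

```text
[0.4304 0.1676 0.2413] 1.675 [-0.84 -0.13  0.32  2.14  0.11  0.87  1.33] [-1.1  0.2  0.4] [  0.3 -16.7  -1.  -25.5   0.2  -1.   -0. ] [ 0.243  0.087 -0.966]
```

View pics/g1.png

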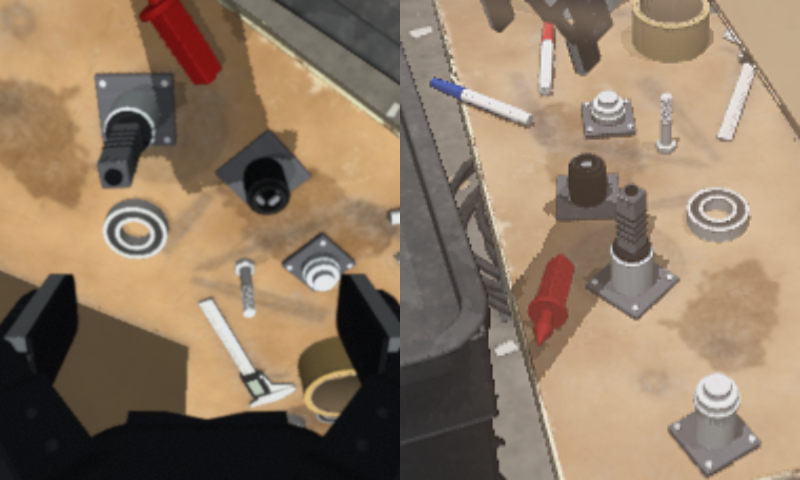

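That move call was refused on its format and nothing moved. The picture confirms the red decoy is lying in front of the rest, at the right-half crop (555,300). I'll resend with all six fields in every row.

>>> send_rows(
  commands=[
    {"x": 0.01,"y": -0.008,"z": -0.01,"wx": 0,"wy": 0,"wz": 0},
    {"x": 0.027,"y": -0.02,"z": -0.03,"wx": 0,"wy": 0,"wz": 0},
    {"x": 0.043,"y": -0.033,"z": -0.055,"wx": 0,"wy": 0,"wz": 0},
    {"x": 0.053,"y": -0.04,"z": -0.08,"wx": 0,"wy": 0,"wz": 0},
    {"x": 0.053,"y": -0.04,"z": -0.1,"wx": 0,"wy": 0,"wz": 0},
    {"x": 0.053,"y": -0.04,"z": -0.12,"wx": 0,"wy": 0,"wz": 0},
    {"x": 0.053,"y": -0.04,"z": -0.14,"wx": 0,"wy": 0,"wz": 0},
    {"x": 0.053,"y": -0.04,"z": -0.16,"wx": 0,"wy": 0,"wz": 0},
    {"x": 0.053,"y": -0.04,"z": -0.172,"wx": 0,"wy": 0,"wz": 0},
    {"x": 0.053,"y": -0.04,"z": -0.177,"wx": 0,"wy": 0,"wz": 0},
    {"x": 0.053,"y": -0.04,"z": -0.177,"wx": 0,"wy": 0,"wz": 0},
  ],
)

```text
t: 3.15
tcp_pos: [0.4839, 0.126, 0.0644]
orientation: [0.128, -0.167, 0.977, 0.022]
contact_force: [-0.7, -0.3, -0.4]
width: 0.0852
finger_force: 0.0
```

>>> send_rows(
  commands=[
    {"x": 0,"y": 0,"z": 0,"wx": 0,"wy": 0,"wz": 0},
    {"x": 0,"y": 0,"z": 0,"wx": 0,"wy": 0,"wz": 0},
    {"x": 0,"y": 0,"z": 0,"wx": 0,"wy": 0,"wz": 0},
    {"x": 0,"y": 0,"z": 0,"wx": 0,"wy": 0,"wz": 0},
    {"x": 0,"y": 0,"z": 0,"wx": 0,"wy": 0,"wz": 0},
    {"x": 0,"y": 0,"z": 0,"wx": 0,"wy": 0,"wz": 0},
    {"x": 0,"y": 0,"z": 0,"wx": 0,"wy": 0,"wz": 0},
    {"x": 0,"y": 0,"z": 0,"wx": 0,"wy": 0,"wz": 0},
  ],
  grip=0,
  force=60,
)

```text
t: 4.15
tcp_pos: [0.4839, 0.1258, 0.0647]
orientation: [0.128, -0.166, 0.977, 0.022]
contact_force: [-2.8, -0.7, 5.6]
width: 0.0197
finger_force: 58.7
```

>>> send_rows(
  commands=[
    {"x": 0,"y": 0,"z": 0,"wx": 0,"wy": 0,"wz": 0},
    {"x": 0,"y": 0,"z": 0,"wx": 0,"wy": 0,"wz": 0},
    {"x": 0,"y": 0,"z": 0.006,"wx": 0,"wy": 0,"wz": 0},
    {"x": 0,"y": 0,"z": 0.016,"wx": 0,"wy": 0,"wz": 0},
    {"x": 0,"y": 0,"z": 0.028,"wx": 0,"wy": 0,"wz": 0},
    {"x": 0,"y": 0,"z": 0.04,"wx": 0,"wy": 0,"wz": 0},
    {"x": 0,"y": 0,"z": 0.05,"wx": 0,"wy": 0,"wz": 0},
    {"x": 0,"y": 0,"z": 0.06,"wx": 0,"wy": 0,"wz": 0},
    {"x": 0,"y": 0,"z": 0.068,"wx": 0,"wy": 0,"wz": 0},
    {"x": 0,"y": 0,"z": 0.07,"wx": 0,"wy": 0,"wz": 0},
    {"x": 0,"y": 0,"z": 0.07,"wx": 0,"wy": 0,"wz": 0},
  ],
  force=110,
)

```text
t: 5.52
tcp_pos: [0.4836, 0.1258, 0.1343]
orientation: [0.128, -0.166, 0.977, 0.022]
contact_force: [-0.8, -0.3, -1.5]
width: 0.0188
finger_force: 107.3
```

```bash
python3 - <<'E'
from h import *
import pickle
p,r,s=now();print(p.round(4),s["t"],np.round(s["q"],2),np.round(s["contact_force"],1),s["width"],s["finger_force"])
W=grab("wrist");T=grab("top");S=grab("side");pickle.dump((W,T,S),open("l1.pkl","wb"))
print("pred tip if held as planned", proj(S,[[.479,.125,.079]]).round(0), proj(S,[[.479,.125,.183]]).round(0),proj(T,[[.479,.125,.183]]).round(0))
a,t,b=W["color"],T["color"],S["color"]
cv2.imwrite("pics/l1.png",np.vstack([np.hstack([cv2.resize(a[0:400,100:500],(400,300)),cv2.resize(t[170:290,170:330],(400,300))]),cv2.resize(b[150:350,140:400],None,fx=2,fy=1.5)[:,:][:, :].copy() if 0 else cv2.resize(b[150:300,150:410],(800,300))])[:,:,::-1])
E
```

```text
[0.4836 0.1258 0.1343] 5.525 [-0.77  0.11  0.46  2.2  -0.1   0.58  1.66] [-0.8 -0.3 -1.5] 0.01881118367986569 107.28967666625977
pred tip if held as planned [[258. 230.]] [[258. 186.]] [[294. 228.]]
```

View pics/l1.png

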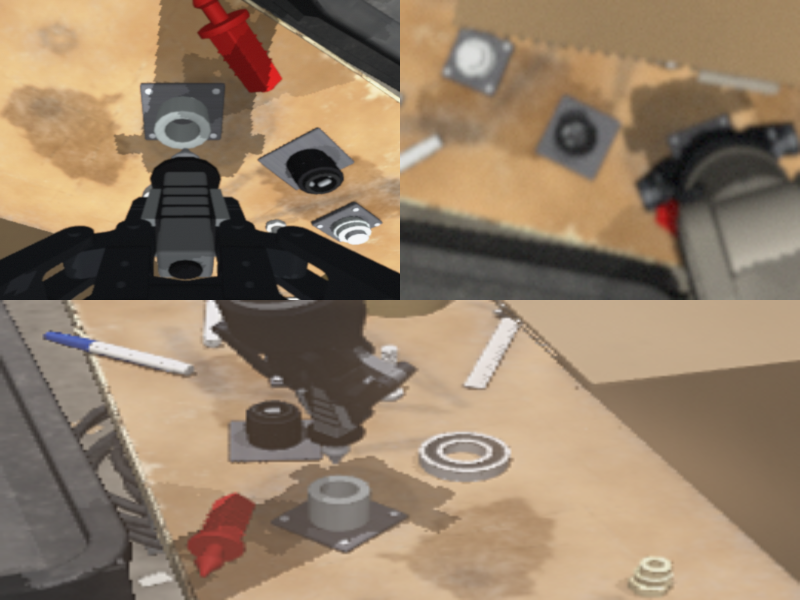

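The probe is lifted and held straight. In the side view its tip is at px (260,230), within 2 px of where I planned it, and the empty cup is below. Now to hover over the short pad, yawing -40° so the tilted wrist leans away from the flap corner.

>>> send_rows(
  commands=[
    {"x": 0.003,"y": 0.008,"z": 0.003,"wx": 0,"wy": 0,"wz": -1},
    {"x": 0.012,"y": 0.026,"z": 0.006,"wx": 0,"wy": 0,"wz": -5},
    {"x": 0.024,"y": 0.053,"z": 0.008,"wx": 0,"wy": 0,"wz": -10},
    {"x": 0.037,"y": 0.081,"z": 0.008,"wx": 0,"wy": 0,"wz": -16},
    {"x": 0.05,"y": 0.11,"z": 0.006,"wx": 0,"wy": 0,"wz": -22},
    {"x": 0.063,"y": 0.139,"z": 0.003,"wx": 0,"wy": 0,"wz": -28},
    {"x": 0.076,"y": 0.167,"z": -0.002,"wx": 0,"wy": 0,"wz": -33},
    {"x": 0.088,"y": 0.193,"z": -0.008,"wx": 0,"wy": 0,"wz": -37},
    {"x": 0.095,"y": 0.208,"z": -0.012,"wx": 0,"wy": 0,"wz": -40},
    {"x": 0.0966,"y": 0.212,"z": -0.014,"wx": 0,"wy": 0,"wz": -40},
    {"x": 0.0966,"y": 0.212,"z": -0.014,"wx": 0,"wy": 0,"wz": -40},
  ],
)

```text
t: 7.05
tcp_pos: [0.5799, 0.337, 0.1197]
orientation: [0.128, 0.178, 0.976, -0.024]
contact_force: [-0.2, -0.1, -1.7]
width: 0.019
finger_force: 107.5
```

```bash
python3 - <<'E'
from h import *
import pickle
p,r,s=now();print(p.round(4),s["t"],np.round(s["q"],2),np.round(s["contact_force"],1),r.as_matrix().round(3).tolist())
W=grab("wrist");S=grab("side");pickle.dump((W,S),open("s1.pkl","wb"))
tip=p-r.as_matrix()[:,2]*.019; tip[2]-=.0737-.0
print(tip.round(4)); print(proj(S,[tip,[.576,.34,.034]]).round(1),proj(W,[tip,[.576,.34,.034]]).round(1))
a=W["color"];b=S["color"]; 
cv2.imwrite("pics/s1.png",np.hstack([cv2.resize(a[80:280,180:380],(400,400),interpolation=2),cv2.resize(b[120:220,200:300],(400,400),interpolation=2)])[:,:,::-1])
E
```

```text
[0.5799 0.337  0.1197] 7.05 [-1.1   0.52  0.53  1.75 -0.05  0.8   0.6 ] [-0.2 -0.1 -1.7] [[-0.904, 0.352, 0.241], [0.34, 0.936, -0.091], [-0.257, -0.001, -0.966]]
[0.5753 0.3388 0.0643]
[[247.2 163.7]
 [247.5 174.2]] [[285.9 199.3]
 [287.9 176.5]]
```

View pics/s1.png

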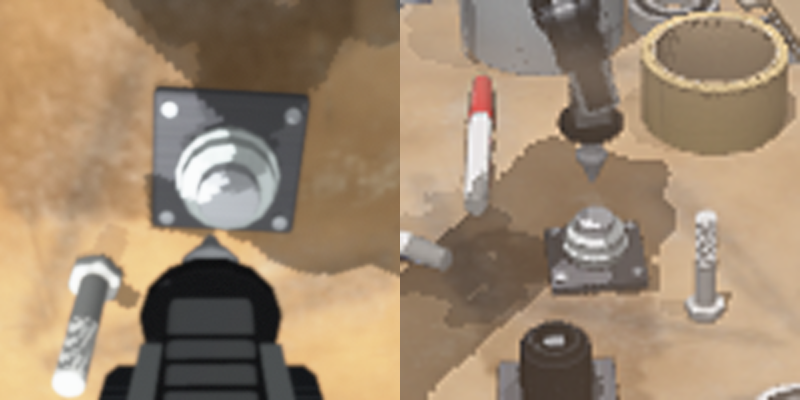

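The tip shows at wrist px (285,198) and side px (248,164.5), both within 1.3 px of prediction. The pad top is at wrist (294.5,175) and side (250,174), so a few mm of correction is needed.

```bash
python3 - <<'E'
from h import *
import pickle
W,S=pickle.load(open("s1.pkl","rb"))
print(onplane(W,[(294.5+.9,175.3+1.3),(294.5,175.3)],.034).round(4),onplane(S,[(250.2-.8,174-.8),(250.2,174)],.034).round(4))
E
```

```text
[[0.5778 0.3448 0.034 ]
 [0.5767 0.3445 0.034 ]] [[0.5815 0.3412 0.034 ]
 [0.5816 0.3376 0.034 ]]
```

>>> send_rows(
  commands=[
    {"x": 0.002,"y": 0.002,"z": -0.005,"wx": 0,"wy": 0,"wz": 0},
    {"x": 0.004,"y": 0.0045,"z": -0.012,"wx": 0,"wy": 0,"wz": 0},
    {"x": 0.004,"y": 0.0045,"z": -0.02,"wx": 0,"wy": 0,"wz": 0},
    {"x": 0.004,"y": 0.0045,"z": -0.026,"wx": 0,"wy": 0,"wz": 0},
    {"x": 0.004,"y": 0.0045,"z": -0.03,"wx": 0,"wy": 0,"wz": 0},
    {"x": 0.004,"y": 0.0045,"z": -0.032,"wx": 0,"wy": 0,"wz": 0},
    {"x": 0.004,"y": 0.0045,"z": -0.034,"wx": 0,"wy": 0,"wz": 0},
    {"x": 0.004,"y": 0.0045,"z": -0.034,"wx": 0,"wy": 0,"wz": 0},
    {"x": 0.004,"y": 0.0045,"z": -0.034,"wx": 0,"wy": 0,"wz": 0},
  ],
)

```text
t: 8.28
tcp_pos: [0.5843, 0.3421, 0.0867]
orientation: [0.128, 0.178, 0.975, -0.023]
contact_force: [-2.8, -0.5, 2.9]
width: 0.0185
finger_force: 108.1
```

```bash
python3 - <<'E'
from h import *
import pickle
p,r,s=now();print(p.round(4),np.round(s["contact_force"],1))
W=grab("wrist");S=grab("side");T=grab("top");pickle.dump((W,S,T,p,r.as_matrix()),open("s2.pkl","wb"))
E
```

```text
[0.5843 0.3421 0.0867] [-2.8 -0.5  2.9]
```

The pad is pushed in: the force rose about 4.5 N, which matches roughly 2.5 mm of travel with the tip at 31 mm. Next I lift and go to the tall post, bowing the path back from the flap.

>>> send_rows(
  commands=[
    {"x": 0,"y": 0,"z": 0.02,"wx": 0,"wy": 0,"wz": 0},
    {"x": -0.005,"y": 0,"z": 0.05,"wx": 0,"wy": 0,"wz": 0},
    {"x": -0.015,"y": -0.015,"z": 0.068,"wx": 0,"wy": 0,"wz": 2},
    {"x": -0.035,"y": -0.045,"z": 0.07,"wx": 0,"wy": 0,"wz": 5},
    {"x": -0.06,"y": -0.085,"z": 0.07,"wx": 0,"wy": 0,"wz": 8},
    {"x": -0.08,"y": -0.13,"z": 0.07,"wx": 0,"wy": 0,"wz": 11},
    {"x": -0.095,"y": -0.175,"z": 0.07,"wx": 0,"wy": 0,"wz": 14},
    {"x": -0.107,"y": -0.22,"z": 0.07,"wx": 0,"wy": 0,"wz": 17},
    {"x": -0.115,"y": -0.265,"z": 0.07,"wx": 0,"wy": 0,"wz": 20},
    {"x": -0.12,"y": -0.31,"z": 0.07,"wx": 0,"wy": 0,"wz": 23},
    {"x": -0.125,"y": -0.355,"z": 0.068,"wx": 0,"wy": 0,"wz": 25},
    {"x": -0.127,"y": -0.385,"z": 0.065,"wx": 0,"wy": 0,"wz": 25.4},
  ],
)

```text
t: 9.93
tcp_pos: [0.4576, -0.0451, 0.1525]
orientation: [0.131, -0.04, 0.991, 0.007]
contact_force: [-0.1, 1.2, -0.8]
width: 0.0188
finger_force: 107.5
```

>>> send_rows(
  commands=[
    {"x": 0,"y": -0.009,"z": 0,"wx": 0,"wy": 0,"wz": 0},
    {"x": 0,"y": -0.013,"z": 0,"wx": 0,"wy": 0,"wz": 0},
    {"x": 0,"y": -0.013,"z": 0,"wx": 0,"wy": 0,"wz": 0},
  ],
)

```text
t: 10.3
tcp_pos: [0.4578, -0.0547, 0.1516]
orientation: [0.13, -0.042, 0.991, 0.006]
contact_force: [0.2, 0.5, -1.1]
width: 0.019
finger_force: 107.6
```

```bash
python3 - <<'E'
from h import *
import pickle
p,r,s=now();print(p.round(4),s["t"],np.round(s["q"],2),np.round(s["contact_force"],1),r.as_matrix().round(3).tolist())
W=grab("wrist");S=grab("side");T=grab("top");pickle.dump((W,S,T,p,r.as_matrix()),open("t1.pkl","wb"))
tip=p-r.as_matrix()[:,2]*.019; tip[2]-=.0737
print(tip.round(4))
for im,n in((W,"w"),(S,"s")):
    pr=proj(im,[tip,[.452,-.056,.07]]);print(n,pr.round(1))
    u=pr[1].round().astype(int); g=cv2.cvtColor(im["color"],cv2.COLOR_RGB2HSV)
    x0,y0=u-30; sub=im["color"][max(y0,0):u[1]+30,max(x0,0):u[0]+30].astype(int)
    m=((sub.min(2)>165)&(sub.max(2)-sub.min(2)<25)).astype(np.uint8)
    k,l,st,ce=cv2.connectedComponentsWithStats(m)
    for i in range(1,k):
        if st[i,4]>20: print(st[i]+np.array([max(x0,0),max(y0,0),0,0,0]),ce[i]+[max(x0,0),max(y0,0)])
E
```

```text
[ 0.4578 -0.0547  0.1516] 10.3 [-0.77 -0.01  0.83  2.26 -0.05  0.63  1.75] [ 0.2  0.5 -1.1] [[-0.963, -0.084, 0.257], [-0.081, 0.996, 0.023], [-0.258, 0.001, -0.966]]
[ 0.4529 -0.0552  0.0963]
w [[285.1 199.5]
 [283.9 177.9]]
[ 254  148   39   41 1006] [269.28727634 169.01689861]
s [[300.4 292. ]
 [299.6 302.8]]
[297 307  10   5  32] [301.3125 308.75  ]
[290 309  22  13 128] [301.4765625 315.1171875]
```

```bash
python3 - <<'E'
from h import *
import pickle
W0,S0=pickle.load(open("s1.pkl","rb"));W,S,T,p,r=pickle.load(open("t1.pkl","rb"))
G=lambda im:cv2.cvtColor(im["color"],cv2.COLOR_RGB2GRAY)
sob=lambda g:cv2.magnitude(cv2.Sobel(g,cv2.CV_32F,1,0),cv2.Sobel(g,cv2.CV_32F,0,1))
# pad template centred (294.5,175.3)
for f in(G,lambda im:sob(cv2.GaussianBlur(G(im),(3,3),0))):
    a=f(W0)[156:197,273:317];b=f(W)[130:197,225:345]
    m=cv2.matchTemplate(b,a,cv2.TM_CCOEFF_NORMED);_,v,_,l=cv2.minMaxLoc(m)
    c=np.array([225+l[0]+21.5,130+l[1]+19.3]);print(v,c,onplane(W,[c+[.9,1.3]],.07).round(4))
g=G(W)
print(g[140:200:3,248:304:3])
E
```

```text
0.8364703059196472 [277.5 172.3] [[ 0.4491 -0.06    0.07  ]]
0.6756191849708557 [278.5 171.3] [[ 0.4483 -0.0593  0.07  ]]
[[129 130 130 127 103 108 110 115 150 165 155 150 136  92  91  89  86  76
   60]
 [127 128 128 119 104 130 191 234 243 235 214 222 229 134 111  92  86  78
   61]
 [128 129 128 114 153 242 184 135 122 125 125 112 108  99 118 134 102  79
   61]
 [128 130 130 156 239 173 129 178 220 238 243 179 140 105  94 105 134  96
   61]
 [125 128 146 242 137 163 242 247 247 247 237 189 174 137 132  99  96 128
   82]
 [127 128 207 217 209 247 247 247 247 246 183 142 141 133 136 138 107 113
  120]
 [126 130 237 186 247 247 247 232 159 131  94  95 104 129 137 136 137 101
  129]
 [126 151 223 239 247 247 219 118 135 140 127 108  93  91 120 136 135 124
  120]
 [135 229 226 247 247 236 124 229 245 224 174 168 131 112  85 127 134 134
  112]
 [131 232 233 247 247 210 235 247 227 175 174 168 134 132 112 111 136 136
  124]
 [156 160 228 247 247 215 247 247 227 179 179 159 137 137 137 109 134 136
  125]
 [134 144 208 247 245 239 247 247 192 176 175 171 153 135 133 117 135 136
  134]
 [119 116 144 246 246 246 247 235 184 174 173 173 170 151 134 127 157 136
  126]
 [118 119 118 223 247 242 207 178 174 175 173 173 172 150 137 145 170 143
  127]
 [119 118 119 144 244 237 190 176 174 174 174 173 173 173 171 163 168 130
  128]
 [120 118 119 118 152 204 173 173 172 173 172 173 173 172 171 165 138 128
  127]
 [119 119 118 117 117 118 149 168 169 169 169 167 168 168 151 130 127 126
  126]
 [119 118 117 115 115 117 118 120 129 141 149 142 133 129 126 126 127 126
  127]
 [120 121 119 118 118 119 118 118 119 121 122 122 124 125 125 127 126 126
  126]
 [178 191 189 184 157 156 161 189 191 140 124 123 103 110 125 126 126 125
  126]]
```

```bash
python3 - <<'E'
from h import *
import pickle
W,S,T,p,r=pickle.load(open("t1.pkl","rb"))
print(onplane(W,[(278.9,175)],.07).round(4),onplane(S,[(300.7,303)],.07).round(4))
E
```

```text
[[ 0.4501 -0.0595  0.07  ]] [[ 0.4534 -0.0573  0.07  ]]
```

>>> send_rows(
  commands=[
    {"x": -0.001,"y": -0.002,"z": -0.005,"wx": 0,"wy": 0,"wz": 0},
    {"x": -0.002,"y": -0.0033,"z": -0.012,"wx": 0,"wy": 0,"wz": 0},
    {"x": -0.002,"y": -0.0033,"z": -0.019,"wx": 0,"wy": 0,"wz": 0},
    {"x": -0.002,"y": -0.0033,"z": -0.024,"wx": 0,"wy": 0,"wz": 0},
    {"x": -0.002,"y": -0.0033,"z": -0.027,"wx": 0,"wy": 0,"wz": 0},
    {"x": -0.002,"y": -0.0033,"z": -0.029,"wx": 0,"wy": 0,"wz": 0},
    {"x": -0.002,"y": -0.0033,"z": -0.03,"wx": 0,"wy": 0,"wz": 0},
    {"x": -0.002,"y": -0.0033,"z": -0.03,"wx": 0,"wy": 0,"wz": 0},
    {"x": -0.002,"y": -0.0033,"z": -0.03,"wx": 0,"wy": 0,"wz": 0},
  ],
)

```text
t: 11.58
tcp_pos: [0.4552, -0.0591, 0.1215]
orientation: [0.13, -0.041, 0.991, 0.006]
contact_force: [-2.8, -0.3, 4.3]
width: 0.0192
finger_force: 108.1
```

Pressed, with the force up about 5.5 N. Next I lift and move to hover over the cap.

>>> send_rows(
  commands=[
    {"x": 0,"y": 0,"z": 0.01,"wx": 0,"wy": 0,"wz": 0},
    {"x": 0,"y": 0.008,"z": 0.028,"wx": 0,"wy": 0,"wz": 0},
    {"x": 0.005,"y": 0.035,"z": 0.03,"wx": 0,"wy": 0,"wz": 0},
    {"x": 0.011,"y": 0.07,"z": 0.03,"wx": 0,"wy": 0,"wz": 0},
    {"x": 0.018,"y": 0.11,"z": 0.03,"wx": 0,"wy": 0,"wz": 0},
    {"x": 0.025,"y": 0.15,"z": 0.03,"wx": 0,"wy": 0,"wz": 0},
    {"x": 0.032,"y": 0.19,"z": 0.028,"wx": 0,"wy": 0,"wz": 0},
    {"x": 0.038,"y": 0.23,"z": 0.022,"wx": 0,"wy": 0,"wz": 0},
    {"x": 0.044,"y": 0.265,"z": 0.014,"wx": 0,"wy": 0,"wz": 0},
    {"x": 0.049,"y": 0.292,"z": 0.004,"wx": 0,"wy": 0,"wz": 0},
    {"x": 0.0507,"y": 0.304,"z": -0.001,"wx": 0,"wy": 0,"wz": 0},
    {"x": 0.0507,"y": 0.3055,"z": -0.001,"wx": 0,"wy": 0,"wz": 0},
  ],
)

```text
t: 13.08
tcp_pos: [0.5057, 0.2465, 0.1198]
orientation: [0.13, -0.041, 0.991, 0.005]
contact_force: [0.1, -0.8, -0.5]
width: 0.0186
finger_force: 107.7
```

>>> send_rows(
  commands=[
    {"x": 0,"y": 0,"z": 0,"wx": 0,"wy": 0,"wz": 0},
    {"x": 0,"y": 0,"z": 0,"wx": 0,"wy": 0,"wz": 0},
  ],
)

```text
t: 13.32
tcp_pos: [0.5062, 0.2452, 0.1207]
orientation: [0.13, -0.04, 0.991, 0.006]
contact_force: [0.5, -1.2, -1.7]
width: 0.0188
finger_force: 107.7
```

```bash
python3 - <<'E'
from h import *
import pickle
p,r,s=now();print(p.round(4),s["t"],np.round(s["contact_force"],1),r.as_matrix().round(3).tolist())
W=grab("wrist");S=grab("side");pickle.dump((W,S,p,r.as_matrix()),open("c1.pkl","wb"))
tip=p-r.as_matrix()[:,2]*.019; tip[2]-=.0737
print(tip.round(4)); c=[.501,.246,.047]
print(proj(S,[tip,c]).round(1),proj(W,[tip,c]).round(1))
us=proj(S,[c])[0];x,y=np.round(us).astype(int);print("side crop origin",x-25,y-25)
a=W["color"][110:235,235:335];b=S["color"][y-25:y+25,x-20:x+20]
q=np.hstack([cv2.resize(a,(400,500),interpolation=2),cv2.resize(b,(400,500),interpolation=2)]);q=np.clip(q.astype(float)/255,0,1)**.5*255
cv2.imwrite("pics/cap.png",q.astype(np.uint8)[:,:,::-1])
E
```

```text
[0.5062 0.2452 0.1207] 13.325 [ 0.5 -1.2 -1.7] [[-0.963, -0.081, 0.257], [-0.078, 0.997, 0.022], [-0.258, 0.001, -0.966]]
[0.5013 0.2448 0.0654]
[[238.4 197. ]
 [238.3 203.5]] [[285.1 199.5]
 [286.9 184.6]]
side crop origin 213 178
```

View pics/cap.png

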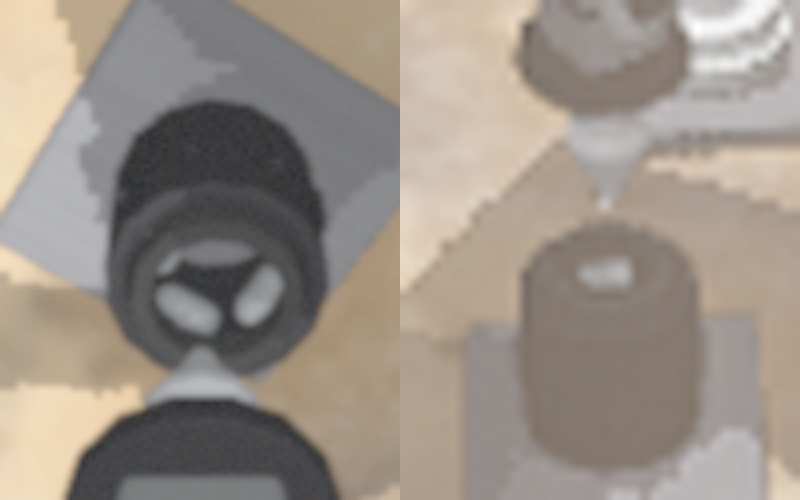

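The last view shows the ring centre at wrist px about (289.4,181) and the tip apex at about (285.7,197). In the side view, the tip is nearly over the mouth. I'll compute the shift between tip and cap in the same frame, which cancels the reading noise.

```bash
python3 - <<'E'
from h import *
import pickle
W,S,p,r=pickle.load(open("c1.pkl","rb"))
tip=p-r[:,2]*.019; tip[2]-=.0737
res=np.array([285.7,197.3])-proj(W,[tip])[0];print(res)
for uv,z in(((289.4,181),.047),((289.3,180.5),.042)): print((onplane(W,[np.array(uv)-res],z)[0]-tip).round(4),(onplane(W,[uv],z)[0]-tip).round(4))
res=np.array([238.2,198])-proj(S,[tip])[0]
print((onplane(S,[np.array([238.6,204.2])-res],.047)[0]-tip).round(4))
# cup outline in wrist image
g=cv2.GaussianBlur(cv2.cvtColor(W["color"],cv2.COLOR_RGB2GRAY),(3,3),0);print(g[160:198:2,258:322:2])
E
```

```text
[ 0.61427592 -2.2395964 ]
[-0.0014  0.0023 -0.0184] [-0.0031  0.0026 -0.0184]
[ 0.0009  0.0025 -0.0234] [-0.0008  0.0028 -0.0234]
[ 0.0011  0.0016 -0.0184]
[[121  90  62  26  15  12  15  23  29  32  30  25  20  19  19  18  19  19
   19  19  20  22  22  20  17  13  13  13  19  47  61  64]
 [119  89  57  19  12  16  23  31  32  26  23  20  19  18  18  18  18  18
   17  18  18  19  21  22  22  18  15  12  16  41  63  73]
 [113  88  54  17  17  26  31  30  25  20  19  18  19  19  21  20  19  19
   19  19  18  18  18  19  21  21  18  14  15  37  65  76]
 [124 110  57  18  25  31  30  25  19  18  20  21  22  24  24  25  24  24
   24  23  21  18  18  18  19  20  21  17  16  41  71  77]
 [129 118  57  21  30  28  26  23  19  23  24  25  26  26  27  27  27  27
   27  26  25  23  19  19  17  18  21  20  22  55  76  77]
 [128 117  54  26  30  25  20  18  24  30  30  28  32  37  43  45  43  41
   38  31  26  25  24  22  18  17  19  21  26  59  78  79]
 [129 112  51  30  28  21  18  23  30  35  43  46  51  57  59  60  60  59
   56  48  33  25  25  25  21  16  17  20  24  55  76  78]
 [129 106  47
[... 883 characters left out ...]
9  23  24  21  19  31  71  92  91]
 [ 87  86  66  34  27  30  33  29  25  48  77  93 103 104  93  70  29  20
   61 100 107  83  40  19  23  24  22  22  44  85  92  90]
 [ 89  89  81  48  29  29  32  31  22  21  43  71  91 100  93  69  29  15
   35  68  68  38  18  20  24  26  27  29  61  89  91  88]
 [ 95  93  89  67  34  28  30  32  26  19  21  34  49  62  67  47  20  15
   16  23  22  19  19  23  25  28  30  44  77  89  89  89]
 [102  98  94  83  50  31  29  32  31  25  20  18  21  25  29  23  17  19
   18  17  18  21  26  28  27  29  42  70  86  88  88  90]
 [103  98  93  90  77  54  35  30  31  31  27  22  26  38  37  25  19  19
   18  19  23  28  31  32  30  42  68  85  87  87  88  92]]
```

Shift needed: about +2 mm in y. I'll descend into the mouth to just above the fingers and check the forces.

>>> send_rows(
  commands=[
    {"x": 0,"y": 0.0022,"z": 0,"wx": 0,"wy": 0,"wz": 0},
    {"x": 0,"y": 0.0022,"z": -0.006,"wx": 0,"wy": 0,"wz": 0},
    {"x": 0,"y": 0.0022,"z": -0.013,"wx": 0,"wy": 0,"wz": 0},
    {"x": 0,"y": 0.0022,"z": -0.02,"wx": 0,"wy": 0,"wz": 0},
    {"x": 0,"y": 0.0022,"z": -0.026,"wx": 0,"wy": 0,"wz": 0},
    {"x": 0,"y": 0.0022,"z": -0.032,"wx": 0,"wy": 0,"wz": 0},
    {"x": 0,"y": 0.0022,"z": -0.036,"wx": 0,"wy": 0,"wz": 0},
    {"x": 0,"y": 0.0022,"z": -0.036,"wx": 0,"wy": 0,"wz": 0},
  ],
)

```text
t: 14.42
tcp_pos: [0.5058, 0.2485, 0.084]
orientation: [0.13, -0.041, 0.991, 0.006]
contact_force: [-0.2, -0.3, -1.4]
width: 0.0188
finger_force: 107.7
```

>>> send_rows(
  commands=[
    {"x": 0,"y": 0,"z": -0.003,"wx": 0,"wy": 0,"wz": 0},
    {"x": 0,"y": 0,"z": -0.006,"wx": 0,"wy": 0,"wz": 0},
    {"x": 0,"y": 0,"z": -0.008,"wx": 0,"wy": 0,"wz": 0},
    {"x": 0,"y": 0,"z": -0.008,"wx": 0,"wy": 0,"wz": 0},
  ],
  force=115,
)

```text
t: 14.92
tcp_pos: [0.5067, 0.2485, 0.077]
orientation: [0.131, -0.041, 0.991, 0.006]
contact_force: [-1.0, -1.9, 4.4]
width: 0.0185
finger_force: 113.0
```

>>> send_rows(
  commands=[
    {"x": 0,"y": 0,"z": -0.002,"wx": 0,"wy": 0,"wz": 0},
    {"x": 0,"y": 0,"z": -0.004,"wx": 0,"wy": 0,"wz": 0},
    {"x": 0,"y": 0,"z": -0.006,"wx": 0,"wy": 0,"wz": 0},
    {"x": 0,"y": 0,"z": -0.008,"wx": 0,"wy": 0,"wz": 0},
    {"x": 0,"y": 0,"z": -0.01,"wx": 0,"wy": 0,"wz": 0},
    {"x": 0,"y": 0,"z": -0.01,"wx": 0,"wy": 0,"wz": 0},
    {"x": 0,"y": 0,"z": -0.01,"wx": 0,"wy": 0,"wz": 0},
  ],
)

```text
t: 15.8
tcp_pos: [0.5059, 0.2487, 0.0664]
orientation: [0.13, -0.041, 0.991, 0.006]
contact_force: [-2.5, -0.9, 1.2]
width: 0.0189
finger_force: 113.0
```

>>> send_rows(
  commands=[
    {"x": 0,"y": 0,"z": -0.001,"wx": 0,"wy": 0,"wz": 0},
    {"x": 0,"y": 0,"z": -0.002,"wx": 0,"wy": 0,"wz": 0},
    {"x": 0,"y": 0,"z": -0.003,"wx": 0,"wy": 0,"wz": 0},
    {"x": 0,"y": 0,"z": -0.003,"wx": 0,"wy": 0,"wz": 0},
    {"x": 0,"y": 0,"z": -0.003,"wx": 0,"wy": 0,"wz": 0},
  ],
)

```text
t: 16.42
tcp_pos: [0.5059, 0.2487, 0.0637]
orientation: [0.13, -0.041, 0.991, 0.006]
contact_force: [-4.1, -1.0, 7.2]
width: 0.0189
finger_force: 113.7
```

>>> send_rows(
  commands=[
    {"x": 0,"y": 0,"z": -0.001,"wx": 0,"wy": 0,"wz": 0},
    {"x": 0,"y": 0,"z": -0.0015,"wx": 0,"wy": 0,"wz": 0},
    {"x": 0,"y": 0,"z": -0.0015,"wx": 0,"wy": 0,"wz": 0},
    {"x": 0,"y": 0,"z": -0.0015,"wx": 0,"wy": 0,"wz": 0},
    {"x": 0,"y": 0,"z": -0.0015,"wx": 0,"wy": 0,"wz": 0},
  ],
)

```text
t: 17.05
tcp_pos: [0.506, 0.2487, 0.0627]
orientation: [0.13, -0.041, 0.991, 0.006]
contact_force: [-7.1, -2.7, 12.4]
width: 0.0187
finger_force: 114.7
```

The ring is at its stop: about 14 N with the tip near 7 mm, after the rise and fall in force at the click. Handing in.

```bash
python3 -c "
from h import *
print(ctrl.sign_off())"
```

```text
the job is handed in; nothing more can be done
None
```

By the force and position readings, the probe touched and pushed in the short pad, then the tall pad, clicked into its cap, and was handed in still gripped with the ring pressed to its stop (about 14 N, tip near 7 mm); the arm did not touch the bearing, fitting or bolt as far as I could tell, and the unlisted red lookalike toppled during the first move.

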